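Click the sprinkler dial on one notch

ROBOT

A 6-joint arm with a two-finger parallel gripper is mounted at the origin on the work surface. World frame = base frame: x ahead of the robot, y to its left, z up, the work surface at z = 0. Lengths are in m, angles in rad, forces in N, time in s.
With the tool pointing down it reaches from about 0.25 to 0.725 m from the base axis. Payload 4 kg.
Tool frame: the origin (TCP) lies midway between the tips of the shut fingers; the grasp point (between the pads) lies 19 mm behind it; z points along the fingers, y is the direction in which the jaws open and shut (so a half turn about z gives the same grasp; the last joint's range is limited). The gripper opens to 85 mm and grips with 20 to 120 N. Pads are 22 mm wide; open, the fingers measure 114 mm over their backs; the gripper's body (76 mm by 85 mm) begins 54 mm behind the grasp point. The pads swing forward as they close: fully open they stand 13 mm farther back than shut.
Start: joints at [-1.28, 0.241, 0.005, 1.335, 0, 1.571], TCP at [0.143, -0.479, 0.231] pointing down, gripper open.
Joint ranges: [-2.72, 2.72], [-1.05, 1.87], [-1.09, 1.28], [-1.99, 2.15], [-1.42, 1.44], [-3.14, 3.14]. Speed limits (rad/s): [2.79, 2.79, 3.14, 3.14, 3.14, 3.14].

INTERFACE

Orientations are given as a unit quaternion [x, y, z, w].
In Python, from workcell import get_obs, camera, camera_model, job_done, masks_of gives the robot as it stands.
- The arm moves only by the tool jog_arm, never from a script. Its argument "deltas" is a list that holds one entry, the list of rows, each a list of 7 numbers: the shift along the tool's x, y, z in mm, then the turn, a rotation vector about the tool's x, y, z in degrees, then the finger opening in mm, from 0 to 85.4. A call has 1 to 5 rows; each row shifts and turns the pose as measured when the row begins, along the tool's axes as they then stand; what a row does not reach is not made up. A row lasts 1/10 s, in which the tool goes at most 50 mm and 8.59 degrees, less where a joint would pass 70% of its speed; a pose out of reach is approached as far as the arm can. A call with a gripper value outside its range is refused whole. The fingers move at their own pace and stop on an object; the grip force is fixed at half the most. Time passes only in rows, so rows that do not move let the fingers close. It gives the time, the measured TCP pose, the force and the opening at its end, in the units of the state.
- get_obs(): the state, without advancing time (a new reading comes with each control period).
- camera(name): name is "side" or "top"; returns the picture (420x560x3 uint8, red, green, blue); there is no depth.
- camera_model(name): a dict with "fovy" (degrees; the focal length in pixels is half the picture's height over the tangent of half this angle, whatever the lens; pixels are square), "cx", "cy" (the principal point, pixels), "pose" (4x4, takes a point from camera to world coordinates). Camera axes: x right, y down, z forward; pixel columns grow to the right and rows downward; lengths in m; the calibration is good to about 2 mm. A picture is of the moment at which its call begins. camera_model takes no time and is no camera call.
- job_done(): hands the job in, once; it reports no verdict.
Trained networks look in the newest picture that a camera, given by its name, has taken for a name from the list of things; names that differ only in an ending like _2 or _b are one class to them, and where a whole thing is asked for, a point or a joint stands for the part that bears it (a point fixed in the world has none). Each returns a list of dicts, best first, with "conf" (0 to 1); they miss things now and then, are a little off and sometimes report something else, mostly with a low value. They report only what shows in the picture. A call takes as long as a camera call.
- masks_of(target, camera): "pixels" (420x560 bool, what is visible of it) and "at" ([column, row] in pixels, amid what is visible of it).
The state is a dict: "clock": time; "joint_pos": joint angles; "joint_vel": joint speeds; "tau": joint torques, N m; "eef_pos": TCP position; "tool_rot": TCP orientation; "ft_force": force on the tool from outside, world axes, zero at the start; "ft_torque": the same for the moment, N m; "grip_width": finger opening in m.
Only numpy, scipy, OpenCV 4.12 (cv2) and the standard library are available. Lean on these libraries where they do the work, as an engineer would, in place of code of your own. Each camera call takes 0.05 s, during which the arm holds its last target. There are 200 camera calls.

TASK

The vice holds a dowel with a green sprinkler fitting plugged on top of it. With a fingertip rubbing on its knurled grey dial, without pinching the dial or pulling it up, turn the dial clockwise (seen from above) by exactly one click, so that its white pointer comes to rest at the next white mark, then take the finger away. Press only lightly, do not turn it the other way or past that click, and leave the other things on the bench where they are.

Things in the scene. Friction and masses are not known exactly. Their poses are not given: they have to be found in the camera images.
- dial_top (a point): centre of the top face of the sprinkler's dial, on its vertical axis, about 206 mm above the bench. The dial is a grey knurled plastic disc, 72 mm across and 30 mm tall, with a white pointer on top. 2 mm under it is the fixed green flange, 90 mm across. Nothing else stands beside or above the dial: the jaws of the vice end 102 mm below its top. Fitting and vice do not give way
- pointer_tip (a point): outer end of the white pointer on the dial's top face, 34 mm from the axis; it turns with the dial and starts at one of the eight white marks that stand 45 degrees apart on the green flange around the dial
- dial (a joint): how far the dial has turned, rad: 0 at the start, growing clockwise seen from above. A click position every 0.785 rad (45 degrees). The detent resists with up to about 0.06 N m until halfway (some 1.7 N along the rim), then draws the dial on into the next position. A fingertip grips the rim by friction: 3 to 8 N of pressure is enough
- dial_lift (a joint): how far the dial has been pulled up off its seat, m: 0 when seated; it weighs about 0.2 kg and slides up freely by as much as 20 mm, so a dial pinched and raised comes up
- vice: blue steel bench vice, bolted down, 255 mm long, 130 mm wide, 104 mm high; origin on the bench under the dowel and dial axis; its x axis runs along the screw, away from the cross handle (which is 150 mm to -x, 156 mm long, 50 mm up)
- padlock: red padlock lying flat, 42 x 46 x 22 mm with a steel shackle to +x; origin at the underside of the red case
- spare: spare green sprinkler fitting with a twist coupling, standing, 42 mm in diameter, 56 mm high; origin at the centre of its underside
- level: yellow plastic level standing on edge, 230 mm along x, 24 mm thick, 45 mm high; origin at the centre of its underside
- tray: chrome tray of sockets, 200 x 90 mm, up to 35 mm high; origin at the centre of its underside
- jar: jar with a black cap, 64 mm in diameter, 90 mm high; origin at the centre of its underside
- screwdriver: screwdriver lying along its x axis, handle to -x; origin at its underside

How it is judged:
On the way, in this order (a step that is already met when the one before it is completed fails the run):
1. a fingertip touches the dial (contact force between the fingers and dial above 0.3 N), for 0.05 s.
2. the dial is turned into the next click clockwise (value of joint dial between 0.655 and 0.915 rad), for 0.2 s.
At the end, for the whole second after the job is handed in: The dial rests one click (0.785 rad, within 0.13) clockwise of its start, seated within 2 mm, and each of the other things on the bench is within 20 mm of where it began (all of step 2 and velocity of joint dial between -0.1 and 0.1 rad/s and value of joint dial_lift below 0.002 m and distance of each of padlock, spare, level, tray, jar, screwdriver from where it was at the start of the episode below 0.02 m); the robot touches nothing.
It fails at once if the dial is turned past the next click (more than 1.15 rad) (value of joint dial above 1.15 rad).
It fails at once if the dial is turned the wrong way (more than 0.35 rad) (value of joint dial below -0.35 rad).
It fails at once if the dial is pulled up more than 4 mm (value of joint dial_lift above 0.004 m).
It fails at once if the dial is pressed or squeezed hard (over 35 N) (contact force between the fingers and dial above 35 N).
It fails at once if another thing on the bench is pushed or carried more than 20 mm (distance of any of padlock, spare, level, tray, jar, screwdriver from where it was at the start of the episode above 0.02 m).
It also fails if it takes over 42 s, if anything falls off the work surface, if the arm or the gripper's body presses on something with over 40 N, if the wrist force passes 120 N, or if a joint passes its speed limit or range.

## Working session

There is one attempt and no reset: what is moved stays moved. The work goes in short steps, Python scripts to look and compute and a tool call to move; the robot and the scene stay as the last step left them, time stands still between calls to the robot, and variables do not carry over. Pictures are saved under pics/ and viewed, about 8 in all and at most 12, crops included, and the job is handed in when it is done.

Besides the shell and the picture viewer there is one more tool, called after "Request:" as name(argument=value, ...) on one line, values as JSON. jog_arm: Moves the arm, as the interface text tells. Its arguments: {"type":"object","properties":{"deltas":{"type":"array"}},"required":["deltas"]}

```bash
mkdir -p pics
cat > h.py <<'E'
import numpy as np, cv2
from workcell import *
def ray(cam,u,v):
    m=camera_model(cam);f=210/np.tan(np.radians(m["fovy"])/2)
    T=np.array(m["pose"]);d=T[:3,:3]@np.array([(u-m["cx"])/f,(v-m["cy"])/f,1]);return T[:3,3],d
def atz(cam,u,v,z):
    o,d=ray(cam,u,v);return o+d*(z-o[2])/d[2]
def proj(cam,p):
    m=camera_model(cam);f=210/np.tan(np.radians(m["fovy"])/2)
    T=np.array(m["pose"]);c=T[:3,:3].T@(np.array(p)-T[:3,3]);return c[0]/c[2]*f+m["cx"],c[1]/c[2]*f+m["cy"]
def snap(cam,name):
    im=camera(cam);cv2.imwrite(f"pics/{name}.png",im[:,:,::-1]);return im
E
python3 - <<'E'
from h import *
a=snap("top","t0");b=snap("side","s0")
cv2.imwrite("pics/both0.png",cv2.resize(np.vstack([a,b])[:,:,::-1],None,fx=.71,fy=.71))
for c in("top","side"):
    print(c,np.round(camera_model(c)["pose"],3).tolist(),camera_model(c)["fovy"])
    for n in("dial_top","pointer_tip","dial"):
        for r in masks_of(n,c)[:2]:
            print(n,r["conf"],r["at"],r["pixels"].sum(),atz(c,*r["at"],.206).round(4))
o=get_obs();print(o["clock"],o["eef_pos"],o["tool_rot"],o["grip_width"])
E
```

```text
top [[-0.076, -0.971, 0.227, 0.28], [-0.997, 0.072, -0.023, -0.005], [0.005, -0.228, -0.974, 1.432], [0.0, 0.0, 0.0, 1.0]] 43.548892142225185
dial_top 0.8 [224.9, 217.9] 764 [0.5579 0.0921 0.206 ]
pointer_tip 0.77 [224.7, 212.3] 739 [0.5716 0.0919 0.206 ]
dial 0.77 [226.4, 218.8] 794 [0.5554 0.0887 0.206 ]
side [[-0.849, -0.359, 0.387, 0.133], [-0.528, 0.571, -0.629, 0.696], [0.005, -0.738, -0.675, 0.918], [0.0, 0.0, 0.0, 1.0]] 50.87736150801711
dial_top 0.78 [259.3, 223.1] 805 [0.5572 0.1051 0.206 ]
pointer_tip 0.62 [259.4, 225.2] 764 [0.5531 0.1107 0.206 ]
pointer_tip 0.48 [220.3, 294.7] 499 [0.5097 0.3123 0.206 ]
dial 0.55 [263.0, 225.3] 762 [0.546  0.1066 0.206 ]
0.4 [ 0.14333254 -0.478932    0.23116627] [ 9.89448998e-01  1.44881528e-01 -2.82985309e-05 -1.52192747e-04] 0.08561252650974857
```

View pics/both0.png

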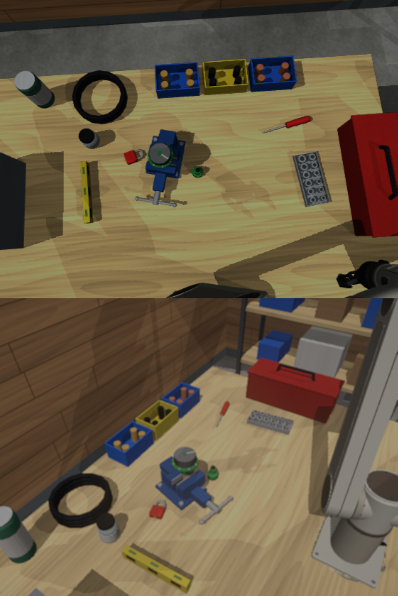

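Run:
```python
from h import *
a=cv2.imread("pics/t0.png");b=cv2.imread("pics/s0.png")
f=lambda i,u,v:cv2.resize(i[v-35:v+35,u-35:u+35],(400,400),interpolation=cv2.INTER_CUBIC)
cv2.imwrite("pics/crop0.png",np.hstack([f(a,225,218),f(b,260,228)]))
```

```text
(no output)
```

View pics/crop0.png

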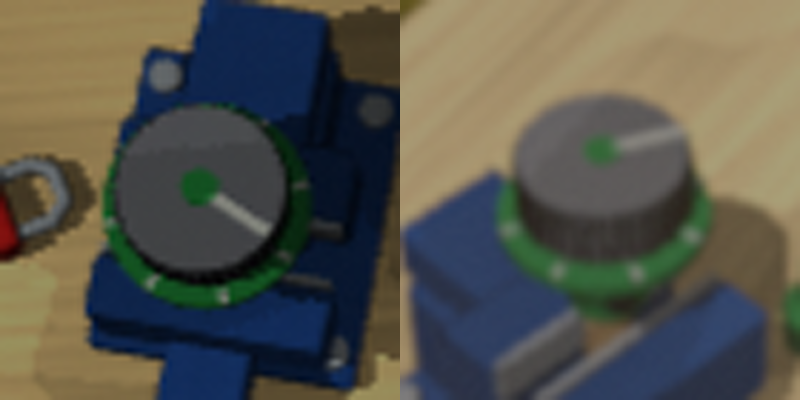

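Request:
jog_arm(deltas=[[[0, 0, -20, 0, 0, 8, 0], [0, 0, -20, 0, 0, 0, 0]]])

```text
clock: 0.6
eef_pos: [0.1427, -0.477, 0.269]
tool_rot: [0.997, 0.073, -0.001, -0.004]
ft_force: [0.6, -0.5, 0.4]
grip_width: 0.0591
```

Run:
```python
from h import *
o=get_obs();print(o["clock"],o["joint_pos"],o["eef_pos"],o["tool_rot"],o["ft_force"],o["grip_width"])
for c,uv in (("top",(225,218)),("side",(259,223))): print(c, [np.round(proj(c,(.557+dx,.095+dy,.206)),1).tolist() for dx,dy in((0,0),(.036,0),(0,.036))])
```

```text
0.6 [-1.28003117e+00  2.29705245e-01  8.84541221e-02  1.43707029e+00
 -2.73207238e-06  1.71624069e+00] [ 0.14273992 -0.47700104  0.26897252] [ 9.97354335e-01  7.25959674e-02 -8.15469161e-04 -3.67309961e-03] [ 0.55725821 -0.4648965   0.3622801 ] 0.059058571288917304
top [[223.7, 218.3], [222.9, 203.7], [208.6, 219.4]]
side [[261.8, 220.5], [249.0, 214.9], [253.0, 229.9]]
```

Run:
```python
from h import *
print("hub",atz("top",224.6,215.3,.206),atz("side",259.6,218.8,.206))
print("tip",atz("top",236.5,223.2,.206),atz("side",225+283.5/5.714-.5,193+130.5/5.714-.5,.206))
```

```text
hub [0.56427136 0.09251163 0.206     ] [0.56456045 0.09288225 0.206     ]
tip [0.54291594 0.06529782 0.206     ] [0.54229417 0.06507518 0.206     ]
```

Request:
jog_arm(deltas=[[[25, -21.5, 0, 0, 0, -5, 0], [27, -19, 0, 0, 0, -5, 0], [28, -17, 0, 0, 0, -5, 0], [30, -15, 0, 0, 0, -5, 0], [31, -12, 0, 0, 0, -5, 0]]])

```text
clock: 1.1
eef_pos: [0.2519, -0.3522, 0.2721]
tool_rot: [0.957, 0.29, 0.0, 0.0]
ft_force: [1.1, 0.2, -0.8]
grip_width: -0.0002
```

Request:
jog_arm(deltas=[[[35, -9.5, 0, 0, 0, -5, 0], [35.5, -6.5, 0, 0, 0, -5, 0], [36, -3, 0, 0, 0, -5, 0], [36, 0, 0, 0, 0, -5, 0], [36, 3, 0, 0, 0, -5, 0]]])

```text
clock: 1.6
eef_pos: [0.3735, -0.2096, 0.2731]
tool_rot: [0.867, 0.498, 0.001, 0.002]
ft_force: [0.8, -0.5, -0.0]
grip_width: 0.0002
```

Request:
jog_arm(deltas=[[[35, 6, 0, 0, 0, -5, 0], [34.5, 9.5, 0, 0, 0, -5, 0], [33.5, 12.5, 0, 0, 0, -5, 0], [32, 16, 0, 0, 0, -5, 0], [30, 18, 0, 0, 0, -5, 0]]])

```text
clock: 2.1
eef_pos: [0.493, -0.0676, 0.2741]
tool_rot: [0.732, 0.681, 0.001, 0.003]
ft_force: [-0.8, -0.5, 0.2]
grip_width: 0.0
```

Request:
jog_arm(deltas=[[[25.5, 20.5, 0, 0, 0, -4.8, 0], [23.5, 22.5, 0, 0, 0, -4.8, 0], [22, 24, 0, 0, 0, -4.8, 0], [20, 26, 10, 0, 0, -4.8, 0], [0, 0, 0, 0, 0, 0, 0]]])

```text
clock: 2.6
eef_pos: [0.5863, 0.0376, 0.2629]
tool_rot: [0.6, 0.8, 0.001, 0.004]
ft_force: [-0.4, -0.4, -0.3]
grip_width: -0.0001
```

```bash
cat > st.py <<'E'
from h import *
from scipy.spatial.transform import Rotation as R
o=get_obs();Rm=R.from_quat(o["tool_rot"]).as_matrix();c=np.array([.5644,.0927,.206])-o["eef_pos"]
print(o["clock"],o["eef_pos"].round(4),"yaw",np.degrees(np.arctan2(Rm[1,0],Rm[0,0])).round(2),"tilt z",Rm[:,2].round(3))
print("dial in tool mm",(Rm.T@c*1e3).round(1),"F tool",(Rm.T@o["ft_force"]).round(2),"q",o["joint_pos"].round(3))
E
python3 - <<'E'
from st import *
a=snap("top","t1");b=snap("side","s1")
f=lambda i,u,v:cv2.resize(i[v-50:v+50,u-50:u+50],(400,400),interpolation=cv2.INTER_CUBIC)
cv2.imwrite("pics/crop1.png",np.hstack([f(a,225,218),f(b,260,228)])[:,:,::-1])
E
```

```text
2.6 [0.5863 0.0376 0.2629] yaw 106.27 tilt z [ 0.007 -0.003 -1.   ]
dial in tool mm [59.3 -5.9 56.6] F tool [-0.27 -0.46  0.33] q [ 0.066  0.405  0.317  1.476 -0.004  1.353]
```

View pics/crop1.png

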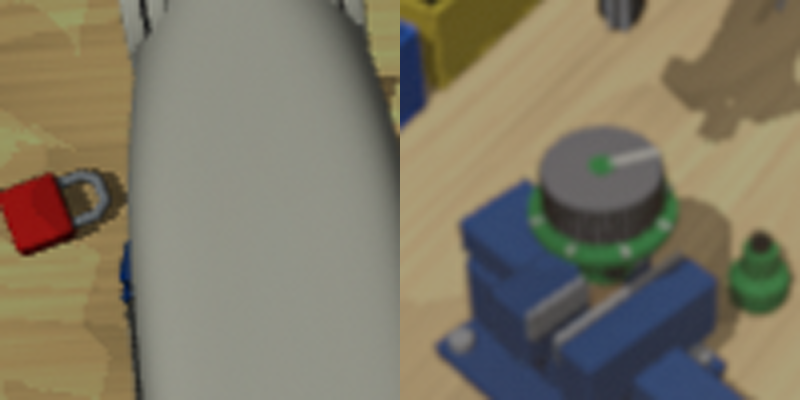

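Request:
jog_arm(deltas=[[[-6, -6, 10, 0, 0, 0, 0], [0, 0, 20, 0, 0, 0, 0], [0, 0, 20, 0, 0, 0, 0], [0, 0, 20, 0, 0, 0, 0], [0, 0, 0, 0, 0, 0, 0]]])

```text
clock: 3.2
eef_pos: [0.5793, 0.0219, 0.1972]
tool_rot: [0.605, 0.796, 0.001, 0.007]
ft_force: [-1.5, -0.1, 0.4]
grip_width: 0.0003
```

```bash
python3 st.py
```

```text
3.2 [0.5793 0.0219 0.1972] yaw 105.48 tilt z [ 0.013 -0.006 -1.   ]
dial in tool mm [72.1  4.6 -9.5] F tool [ 0.28 -1.45 -0.38] q [ 0.041  0.405  0.146  1.3   -0.007  1.342]
```

Request:
jog_arm(deltas=[[[4, 4, 6, 0, 0, 0, 0], [6, 0, 0, 0, 0, 0, 0], [4, 0, 0, 0, 0, 0, 0], [0, 0, 0, 0, 0, 0, 0]]])

```text
clock: 3.6
eef_pos: [0.5804, 0.0359, 0.1952]
tool_rot: [0.607, 0.795, 0.003, 0.009]
ft_force: [0.2, 0.4, 0.2]
grip_width: -0.0002
```

```bash
python3 st.py
```

```text
3.6 [0.5804 0.0359 0.1952] yaw 105.26 tilt z [ 0.018 -0.006 -1.   ]
dial in tool mm [ 58.9  -0.3 -11.4] F tool [ 0.3   0.26 -0.15] q [ 0.065  0.405  0.141  1.29  -0.007  1.37 ]
```

Request:
jog_arm(deltas=[[[2, 0, 4, 0, 0, 0, 0], [2, 0, 3, 0, 0, 0, 0], [2, 0, 0, 0, 0, 0, 0], [0, 0, 0, 0, 0, 0, 0]]])

```text
clock: 4.0
eef_pos: [0.5795, 0.0428, 0.189]
tool_rot: [0.606, 0.795, 0.004, 0.01]
ft_force: [-1.0, 0.3, 0.2]
grip_width: -0.0005
```

```bash
python3 st.py
```

```text
4.0 [0.5795 0.0428 0.189 ] yaw 105.32 tilt z [ 0.021 -0.006 -1.   ]
dial in tool mm [ 51.9  -1.1 -17.6] F tool [ 0.59 -0.83 -0.19] q [ 0.078  0.405  0.125  1.271 -0.007  1.381]
```

Now 5 mm of gap expected; creep in.

Request:
jog_arm(deltas=[[[1, 0, 0, 0, 0, 0, 0], [1, 0, 0, 0, 0, 0, 0], [1, 0, 0, 0, 0, 0, 0]]])

```text
clock: 4.3
eef_pos: [0.5787, 0.0458, 0.1888]
tool_rot: [0.607, 0.795, 0.004, 0.01]
ft_force: [0.5, -0.8, 0.9]
grip_width: 0.0001
```

Request:
jog_arm(deltas=[[[1, 0, 0, 0, 0, 0, 0], [1, 0, 0, 0, 0, 0, 0]]])

```text
clock: 4.5
eef_pos: [0.5782, 0.0478, 0.1888]
tool_rot: [0.607, 0.795, 0.004, 0.01]
ft_force: [0.7, 0.7, 0.1]
grip_width: 0.0002
```

```bash
python3 st.py
```

```text
4.5 [0.5782 0.0478 0.1888] yaw 105.3 tilt z [ 0.021 -0.006 -1.   ]
dial in tool mm [ 46.8  -1.1 -17.7] F tool [ 0.46  0.86 -0.06] q [ 0.086  0.403  0.123  1.27  -0.008  1.39 ]
```

Request:
jog_arm(deltas=[[[1, 0, 0, 0, 0, 0, 0], [1, 0, 0, 0, 0, 0, 0]]])

```text
clock: 4.7
eef_pos: [0.5781, 0.0483, 0.1891]
tool_rot: [0.607, 0.795, 0.003, 0.012]
ft_force: [1.0, -3.2, -0.5]
grip_width: 0.0
```

Request:
jog_arm(deltas=[[[1, 0, 0, 0, 0, 0, 0]]])

```text
clock: 4.8
eef_pos: [0.5781, 0.0483, 0.1891]
tool_rot: [0.607, 0.794, 0.002, 0.012]
ft_force: [1.3, -4.5, -0.4]
grip_width: -0.0001
```

```bash
python3 st.py
```

```text
4.8 [0.5781 0.0483 0.1891] yaw 105.19 tilt z [ 0.023 -0.011 -1.   ]
dial in tool mm [ 46.2  -1.2 -17.7] F tool [-4.67  0.1   0.48] q [ 0.09   0.402  0.121  1.269 -0.013  1.396]
```

Request:
jog_arm(deltas=[[[1.4, -3.3, 0, 0, 0, 4, 0], [1.4, -3.3, 0, 0, 0, 4, 0], [1.4, -3.3, 0, 0, 0, 4, 0]]])

```text
clock: 5.1
eef_pos: [0.5697, 0.0464, 0.1893]
tool_rot: [0.691, 0.723, 0.002, 0.017]
ft_force: [2.6, -6.0, -1.2]
grip_width: -0.0001
```

Run:
```python
from st import *
b=snap("side","s2")
cv2.imwrite("pics/crop2.png",cv2.resize(b[180:270,200:320],(800,600),interpolation=cv2.INTER_CUBIC)[:,:,::-1])
```

```text
5.1 [0.5697 0.0464 0.1893] yaw 92.54 tilt z [ 0.027 -0.019 -0.999]
dial in tool mm [ 46.1  -2.7 -17.8] F tool [-6.05  2.31  1.44] q [ 0.093  0.382  0.092  1.255 -0.022  1.619]
```

View pics/crop2.png

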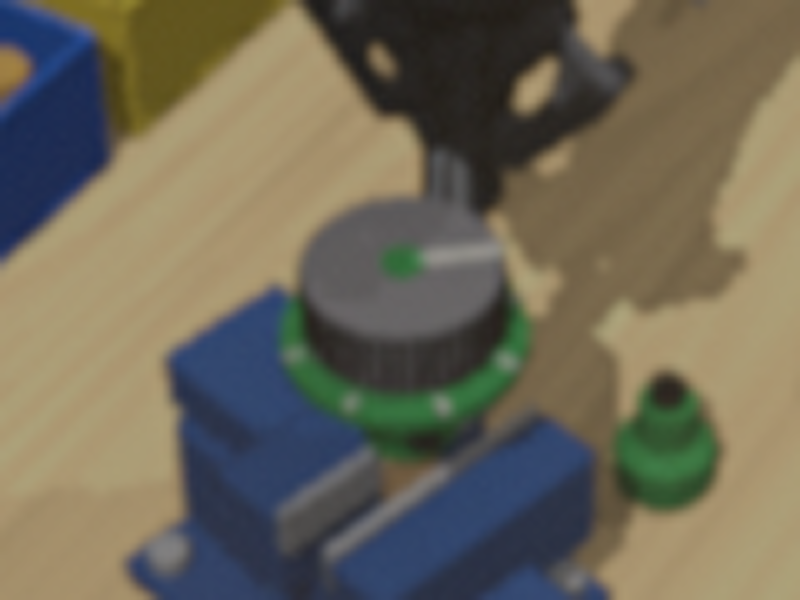

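Request:
jog_arm(deltas=[[[1.6, -3.8, 0, 0, 0, 4, 0], [1.6, -3.8, 0, 0, 0, 4, 0], [1.6, -3.8, 0, 0, 0, 4, 0]]])

```text
clock: 5.45
eef_pos: [0.5586, 0.0464, 0.1892]
tool_rot: [0.768, 0.641, 0.002, 0.021]
ft_force: [-0.5, -5.3, 0.6]
grip_width: -0.0003
```

```bash
cat > tip.py <<'E'
from st import *
p=o["eef_pos"]-[.5644,.0927,0]; print("finger ang",np.degrees(np.arctan2(p[1],p[0])).round(1))
# pointer: mean bright unsaturated pixel on dial top away from hub, side camera
b=camera("side").astype(int); pts=[]
for a in range(-190,170,1):
    s=[]
    for r in (.014,.018,.022,.026,.030):
        q=proj("side",(.5644+r*np.cos(np.radians(a)),.0927+r*np.sin(np.radians(a)),.206))
        s.append(cv2.remap(b.astype(np.float32),np.float32([[q[0]]]),np.float32([[q[1]]]),cv2.INTER_LINEAR)[0,0].min())
    pts.append(np.mean(s))
k=int(np.argmax(pts)); print("pointer ang",k-190,round(max(pts)),round(np.median(pts)))
E
python3 tip.py
```

```text
5.45 [0.5586 0.0464 0.1892] yaw 79.68 tilt z [ 0.029 -0.029 -0.999]
dial in tool mm [ 46.1  -2.  -18. ] F tool [-5.28  0.44 -0.44] q [ 0.1    0.36   0.059  1.244 -0.032  1.85 ]
finger ang -97.2
pointer ang -150 134 93
```

Request:
jog_arm(deltas=[[[1.4, -3.6, 0, 0, 0, 4, 0], [1.4, -3.6, 0, 0, 0, 4, 0], [1.4, -3.6, 0, 0, 0, 4, 0], [1.4, -3.6, 0, 0, 0, 4, 0]]])

```text
clock: 5.9
eef_pos: [0.5419, 0.0517, 0.189]
tool_rot: [0.854, 0.52, -0.0, 0.022]
ft_force: [-1.5, -4.7, 2.4]
grip_width: 0.0001
```

```bash
python3 tip.py
```

```text
5.9 [0.5419 0.0517 0.189 ] yaw 62.7 tilt z [ 0.022 -0.037 -0.999]
dial in tool mm [ 46.3   1.9 -18. ] F tool [-4.94  0.89 -2.26] q [ 0.117  0.336  0.023  1.241 -0.04   2.164]
finger ang -118.8
pointer ang -175 126 92
```

Request:
jog_arm(deltas=[[[-3, 0, 0, 0, 0, 0, 0], [-8, 0, 0, 0, 0, 0, 0], [-12, 0, 0, 0, 0, 0, 0], [-15, 0, 0, 0, 0, 0, 0], [-15, 0, -10, 0, 0, 0, 0]]])

```text
clock: 6.45
eef_pos: [0.5151, 0.0051, 0.1987]
tool_rot: [0.852, 0.523, -0.001, 0.019]
ft_force: [-0.2, 0.3, -0.0]
grip_width: -0.0002
```

Request:
jog_arm(deltas=[[[-15, 0, -20, 0, 0, 0, 0], [-20, 0, -20, 0, 0, 0, 0], [-20, 0, -20, 0, 0, 0, 0], [0, 0, 0, 0, 0, 0, 0], [0, 0, 0, 0, 0, 0, 0]]])

```text
clock: 6.95
eef_pos: [0.4852, -0.0494, 0.2662]
tool_rot: [0.853, 0.521, 0.001, 0.02]
ft_force: [-0.4, 0.7, -0.2]
grip_width: -0.0
```

Run:
```python
from tip import *
a=snap("top","t3");c=snap("side","s3")
f=lambda i,u,v:cv2.resize(i[v-35:v+35,u-35:u+35],(400,400),interpolation=cv2.INTER_CUBIC)
cv2.imwrite("pics/crop3.png",np.hstack([f(a,225,218),f(c,260,228)])[:,:,::-1])
```

```text
6.95 [ 0.4852 -0.0494  0.2662] yaw 62.79 tilt z [ 0.022 -0.033 -0.999]
dial in tool mm [163.7   3.4  57.2] F tool [ 0.43 -0.66  0.15] q [-0.082  0.183  0.022  1.385 -0.031  1.963]
finger ang -119.1
pointer ang -172 136 96
```

View pics/crop3.png

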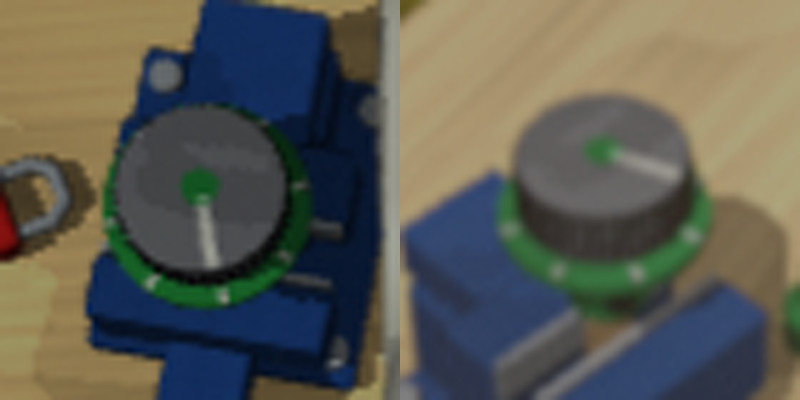

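The pictures show the pointer one mark further clockwise. In the top view it now runs to crop (212,265), in line with the mark at (223,295). The dial is seated, and the arm is clear and at rest.

```bash
python3 -c "
from workcell import *
print(job_done())"
```

```text
the job is handed in; nothing more can be done
None
```

I turned the dial clockwise by one click with the shut fingertips rubbing on its rim, then backed the finger away and handed the job in at about 7 s of the 42 s.

- **Force:** the fingertips pressed on the rim with about 5–6 N, read at the end of each move, well under the 35 N limit.
- **Angle:** the finger travelled about 46° around the axis. The pointer went from about -128° to about -172°, so it turned about 44°. It stands in line with the next white mark in the final pictures.
- **Seating and clearance:** the dial looks seated. The tool is about 160 mm from the dial axis, and the force reading is only noise (under 1 N).
- **Rough checks:** my pointer-angle script is only good to a few degrees; it read -175° while the finger was still on the dial. I judged seating by eye. I did not measure the other things' positions, but the finger met nothing except the dial.

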